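# Third hand for the spice rack

## Robot

A 7-joint arm with a two-finger parallel gripper is mounted at the origin on a cart in front of the work surface, level with it; the furniture and walls round the work are solid. World frame = base frame: x ahead of the robot, y to its left, z up, the work surface at z = 0. Lengths are in m, angles in rad, forces in N, time in s.
With the tool pointing down it reaches from about 0.425 to 0.95 m from the base axis. Payload 4.7 kg.
Tool frame: the origin (TCP) lies between the finger pads; the fingertips stand 25 mm ahead of it and the grasp point (between the pads) lies 6 mm ahead of it; z points along the fingers, y is the line along which they close (so a half turn about z gives the same grasp; the last joint's range is limited). The gripper opens to 85 mm and grips with 20 to 120 N. Pads are 22 mm wide; open, the fingers measure 114 mm over their backs; the gripper's body (76 mm by 85 mm) begins 54 mm behind the grasp point. The pads swing forward as they close: fully open they stand 13 mm farther back than shut.
Start: joints at [1.155, 0.469, -0.049, 1.532, 0.024, 1.141, -0.082], TCP at [0.255, -0.625, 0.256] pointing down, gripper open.
Joint ranges: [-2.59, 2.59], [-0.33, 1.99], [-1.39, 1.29], [0.1, 2.45], [-1.04, 4.18], [0.21, 1.99], [-2.66, 2.66]. Speed limits (rad/s): [2.57, 2.57, 3.14, 3.14, 3.14, 3.14, 3.14].

## Interface

Orientations are given as a 3x3 rotation matrix whose columns are the frame's x, y, z axes.
In Python, from rig import * gives the robot as it stands. Calls block until the motion is done:
- movep(position, orientation): joint-space move of the TCP to a pose.
- move_l(position, attitude=None, feed=0.15, until_force=None): straight line of the TCP; attitude=None keeps the orientation; feed is the mean speed in m/s. With until_force (N) it stops when the force on the tool has changed by that much, and returns True; else False.
- move_joints(angles): joint-space move.
- command_gripper(opening, newtons=None): finger opening in m; newtons is the grip in N (None keeps the last); returns when the fingers have stopped.
- sleep(seconds).
- inverse_kinematics(position, orientation): joint angles nearest the present ones, or None.
- sense(): the state.
- camera(name): name is "scene" or "side" or "wrist"; returns (picture, depth): 384x512x3 uint8, red, green, blue; 384x512 float32, m along the optical axis (not along the pixel's ray), 0 where there is no reading.
- camera_params(name): a dict with "K" (3x3 intrinsics, pixels), "dist" ([k1, k2, p1, p2, k3] as OpenCV has them; the pictures are not rectified), "position" and "rotation" of the camera in the world; the wrist camera has in their place "tool_from_camera" (4x4, takes a point from camera to tool coordinates, whose origin is the TCP and whose axes are the flange's). Camera axes: x right, y down, z forward; pixel columns grow to the right and rows downward; lengths in m; the calibration is good to about 2 mm. A picture is of the moment at which its call begins: read the wrist's pose just before it. camera_params takes no time and is no camera call.
A pose or a line that the arm cannot do raises Unreachable and nothing moves.
- finish_job(): hands the job in; it is judged then, once.
The state is a dict: "time_s": time; "joint_pos": joint angles; "qd": joint speeds; "joint_efforts": joint torques, N m; "position": TCP position; "tcp_rot": TCP orientation; "wrist_force": force on the tool from outside, world axes, zero at the start; "ft_torque": the same for the moment, N m; "finger_gap": finger opening in m; "gripper_force": force on a finger pad.
Only numpy, scipy, OpenCV 4.12 (cv2) and the standard library are available. Lean on these libraries where they do the work, as an engineer would, in place of code of your own. Each camera call takes 0.05 s, during which the arm holds its last target. There are 200 camera calls.

## Task

The half-built wooden spice rack on the jig has one end fitted and its near end open: of the three loose ends standing on the worktop, take the one whose outline matches the fitted end, stand it upright, level and centred against the open end of the rack, and press it on steadily so that I can screw it. Press until the rack has slid back about 10 mm on its spring (about 10 N; never more than 20 mm), and finish while still holding it pressed there: do not let go. Leave the other ends and the jars and mug where they stand.

Things in the scene. Friction and masses are not known exactly. Their poses are not given: they have to be found in the camera images.
- arch_end: Loose plain wooden rack end, a slab 20 mm thick (own x), 90 wide (own y), 120 tall (own z), 0.13 kg, standing on its foot on the worktop. Its top is a round arch: straight sides to 75 mm, then a half circle of radius 45 mm, like the fitted end. Origin: centre of the underside. Front and back alike. Can be pinched across its thickness near the top, from above.
- square_end: Loose plain wooden rack end, a slab 20 mm thick (own x), 90 wide (own y), 120 tall (own z), 0.13 kg, standing on its foot on the worktop. Its top is square. Not wanted. Origin: centre of the underside. Front and back alike. Can be pinched across its thickness near the top, from above.
- gable_end: Loose plain wooden rack end, a slab 20 mm thick (own x), 90 wide (own y), 120 tall (own z), 0.13 kg, standing on its foot on the worktop. Its top is a pointed gable: straight sides to 75 mm, then 45 degree slopes. Not wanted. Origin: centre of the underside. Front and back alike. Can be pinched across its thickness near the top, from above.
- jig: Fixed plywood jig: plate 360 (own x) x 130 (own y) x 6 mm, two guides 28 mm high beside the rack (from 35 mm beyond its open end) and a back stop. Origin: centre of the plate's underside. Own x is the direction to press: away from the robot, give or take 15 degrees. The near 70 mm of the plate is bare: the loose end goes there, foot on the plate, 6 mm above the worktop.
- rack_mouth (a point): Centre of the rack's open end, at the plate's top (6 mm up); moves with the rack. Own x points into the rack. Rack 84 wide, 150 long; floor and rails end at this x; side rails (37 mm either side) reach 70 mm above the plate; the fitted arched end (120 tall) closes the far end. A well placed loose end has its origin 10 mm before this point (x = -10 mm), y = 0, z = 0.
- rack (a joint): How far the rack has been pushed along the jig's x, in m: 0 at rest, at most 0.030. A spring of 1000 N/m pushes it back (10 N at 0.010), with about 0.2 N of friction.
- spice_jar_1: Bystander: spice jar, 46 mm across and 106 mm tall; origin at the centre of the underside. Leave it where it is.
- spice_jar_3: Bystander: spice jar, 40 mm across and 105 mm tall; origin at the centre of the underside. Leave it where it is.
- spice_jar_4: Bystander: spice jar, 42 mm across and 96 mm tall; origin at the centre of the underside. Leave it where it is.
- mug: Bystander: white mug with a handle, 79 x 113 x 98 mm; origin at the centre of the underside. Leave it where it is.

How it is judged:
By the outcome, as a careful person would: the job done as asked, in the order asked, and still so for the second after the job is handed in, while the arm keeps its last pose, push and grip.
It also fails if it takes over 40 s, if anything falls off the work surface, if the arm or the gripper's body presses on something with over 40 N, if the wrist force passes 120 N, or if a joint passes its speed limit or range.

## Working session

There is one attempt and no reset: what is moved stays moved. The work goes in short steps, each a Python script; the robot and the scene stay as the last script left them, time stands still between calls to the robot, and variables do not carry over. Pictures are saved under pics/ and viewed, at most 10 in all, crops included, and the job is handed in when it is done.

```bash
mkdir -p pics; cat > h.py <<'E'
from rig import *
import numpy as np, cv2
def cloud(name):
    s=sense(); im,d=camera(name); p=camera_params(name)
    h,w=d.shape; u,v=np.meshgrid(np.arange(w),np.arange(h))
    n=cv2.undistortPoints(np.stack([u,v],-1).reshape(-1,1,2).astype(np.float32),np.array(p["K"]),np.array(p["dist"])).reshape(h,w,2)
    P=np.dstack([n[...,0]*d,n[...,1]*d,d])
    if "position" in p: W=P@np.array(p["rotation"]).T+np.array(p["position"])
    else:
        T=np.array(p["tool_from_camera"]); W=(P@T[:3,:3].T+T[:3,3])@np.array(s["tcp_rot"]).T+np.array(s["position"])
    W[d==0]=np.nan
    return im,W
E
python3 - <<'E'
from h import *
for n in("scene","side"):
    im,W=cloud(n); np.save(f"pics/{n}.npy",W); cv2.imwrite(f"pics/{n}0.png",cv2.resize(im[...,::-1],(800,600)))
    p=camera_params(n); print(n,p["position"],p["K"][0][0],np.round(p["rotation"],2).tolist())
s=sense();print(s["time_s"],np.round(s["tcp_rot"],3),s["position"],s["wrist_force"])
E
```

```text
scene [-0.47924803  0.51649693  0.60054075] 462.6416913167134 [[-0.46, -0.4, 0.79], [-0.89, 0.19, -0.43], [0.02, -0.9, -0.44]]
side [0.79799733 0.48756941 1.1747122 ] 483.77938423453367 [[-0.92, 0.35, -0.2], [0.4, 0.81, -0.42], [0.01, -0.47, -0.89]]
0.1 [[ 0.926  0.377 -0.001]
 [ 0.377 -0.926  0.002]
 [-0.    -0.002 -1.   ]] [ 0.25444781 -0.62468736  0.25536421] [-0.69643675  0.67942374 -0.42501172]
```

View pics/scene0.png

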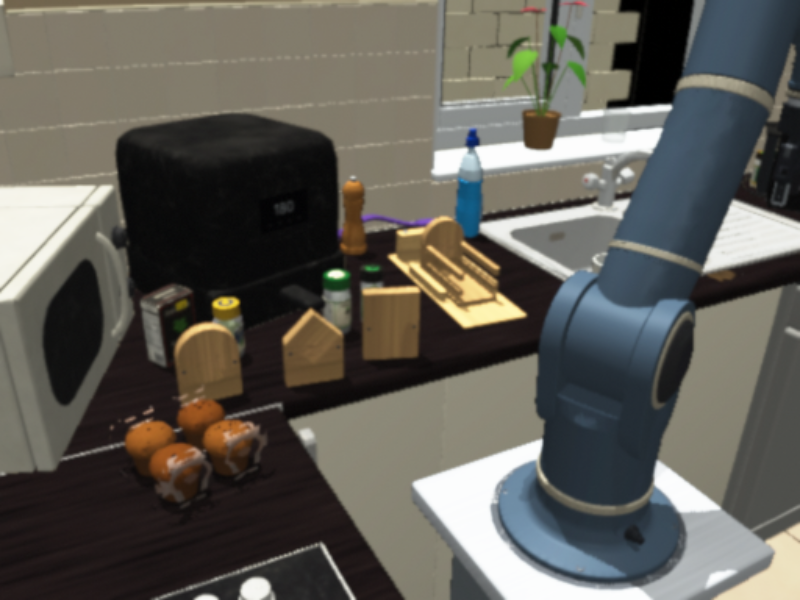

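View pics/side0.png

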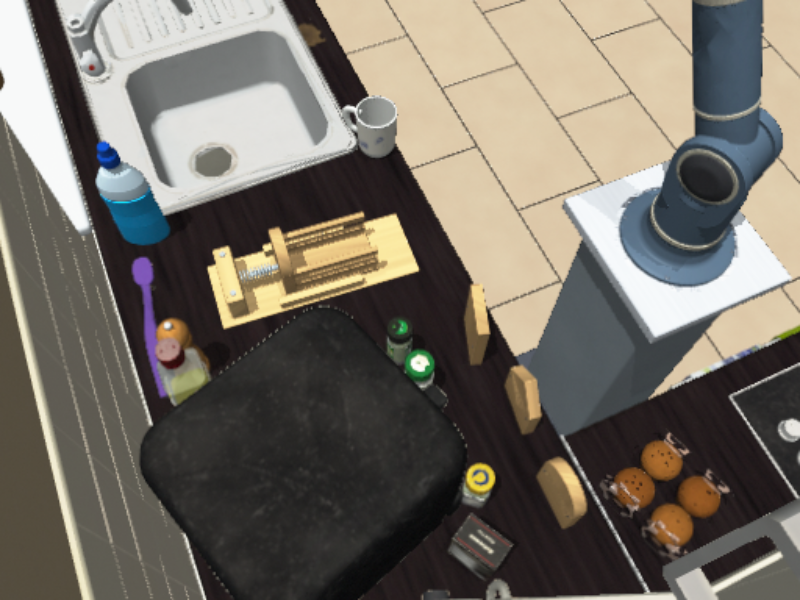

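The scene view shows the arched end at (208,362), gable at (313,347) and square at (390,323); the jig is at (455,270). In the side view the arch is at (562,492), the jig plate has near corners (398,215),(418,270) and far corners (209,265),(225,326). The yellow-cap jar is at (478,485), the nearest obstacle to the arch.

```bash
python3 - <<'E'
from h import *
S=np.load("pics/scene.npy");D=np.load("pics/side.npy")
p=camera_params("side");K=np.array(p["K"]);R=np.array(p["rotation"]);c=np.array(p["position"])
def ray(u,v,z):
    n=cv2.undistortPoints(np.array([[[u*.64,v*.64]]],np.float32),K,np.array(p["dist"]))[0,0]
    d=R@np.array([n[0],n[1],1]); return c+d*(z-c[2])/d[2]
q=[ray(*a,.006) for a in((398,215),(418,270),(225,326),(209,265))]
print("plate",np.round(q,4).tolist(), [np.linalg.norm(q[i]-q[(i+1)%4]).round(4) for i in range(4)])
ctr=np.mean(q,0);ax=(q[0]+q[1]-q[2]-q[3]);print("ctr",ctr,"yaw",np.degrees(np.arctan2(-ax[1],-ax[0])))
def box(W,u0,u1,v0,v1):
    a=W[int(v0*.64):int(v1*.64),int(u0*.64):int(u1*.64)].reshape(-1,3);return a[~np.isnan(a).any(1)]
a=box(S,165,250,315,400)
g=box(D,530,595,450,535)
for n,a in(("scene",a),("side",g)):
    a=a[(a[:,2]>.02)&(a[:,2]<.14)]
    m=np.median(a,0);a=a[np.linalg.norm(a-m,axis=1)<.09]
    r=cv2.minAreaRect(a[:,:2].astype(np.float32)); print(n,len(a),"ztop",np.percentile(a[:,2],99),"rect",r, "corners",np.round(cv2.boxPoints(r),3).tolist())
    t=a[a[:,2]>.105]; print(" top",len(t),t.mean(0), cv2.minAreaRect(t[:,:2].astype(np.float32)))
    np.save(f"pics/arch_{n}.npy",a)
# front plane from scene
a=np.load("pics/arch_scene.npy")
l=cv2.fitLine(a[:,:2].astype(np.float32),cv2.DIST_HUBER,0,.001,.001).ravel();print("line dir",l,np.degrees(np.arctan2(l[1],l[0])))
for n,b in(("jars",box(D,455,500,455,510)),("green",box(D,400,440,345,390)),("dark",box(D,385,415,315,365)),("gable",box(D,500,545,360,440)),("square",box(D,460,495,280,370)),("mug",box(D,340,400,92,160)),("toaster",box(D,140,465,310,600))):
    b=b[(b[:,2]>.03)]; print(n,np.round(np.percentile(b,2,axis=0),3),np.round(np.percentile(b,98,axis=0),3))
E
```

```text
plate [[0.4605, -0.2424, 0.006], [0.4755, -0.1195, 0.006], [0.8266, -0.1495, 0.006], [0.8158, -0.2777, 0.006]] [np.float64(0.1238), np.float64(0.3524), np.float64(0.1287), np.float64(0.357)]
ctr [ 0.64459834 -0.19730804  0.006     ] yaw -5.286432322313914
scene 1563 ztop 0.11910591350231811 rect ((0.4072202742099762, 0.3351079225540161), (0.10297955572605133, 0.09168887138366699), 0.7742874026298523) corners [[0.35499998927116394, 0.3799999952316284], [0.35600000619888306, 0.289000004529953], [0.45899999141693115, 0.28999999165534973], [0.4580000042915344, 0.38199999928474426]]
 top 236 [0.44240843 0.33723531 0.11278016] ((0.44606083631515503, 0.3360248804092407), (0.02423172816634178, 0.06812649220228195), 1.8851064443588257)
side 788 ztop 0.12069379746832866 rect ((0.45107847452163696, 0.33699488639831543), (0.08962010592222214, 0.02209649607539177), 86.74267578125) corners [[0.43799999356269836, 0.2930000126361847], [0.46000000834465027, 0.2919999957084656], [0.4650000035762787, 0.38100001215934753], [0.4429999887943268, 0.38199999928474426]]
 top 276 [0.4520005  0.33828339 0.11396811] ((0.45108261704444885, 0.33844825625419617), (0.06727248430252075, 0.021260125562548637), 85.48738861083984)
line dir [0.03028009 0.99954146 0.4383044  0.33358112] 88.26481
jars [0.544 0.26  0.036] [0.629 0.305 0.306]
green [0.551 0.032 0.037] [0.645 0.185 0.314]
dark [ 0.556 -0.002  0.034] [0.649 0.142 0.309]
gable [0.421 0.14  0.033] [0.446 0.227 0.117]
square [0.429 0.    0.033] [0.47  0.086 0.122]
mug [ 0.395 -0.464  0.032] [ 0.477 -0.378  0.098]
toaster [ 0.58  -0.026  0.059] [0.994 0.355 0.317]
```

```bash
cat >> h.py <<'E'
def ori(deg):  # tool down, y axis at yaw deg
    c,s=np.cos(np.radians(deg)),np.sin(np.radians(deg))
    return np.array([[-s,c,0],[c,s,0],[0,0,-1.]])
E
python3 - <<'E'
from h import *
for sgn in (0,180):
  for P,y in (((.45,-.2,.36),-5.3),((.45,.337,.36),-3.5),((.45,.337,.07),-3.5),((.54,-.19,.08),-5.3)):
    q=inverse_kinematics(P,ori(y+sgn)); print(sgn,P,None if q is None else np.round(q,2))
E
```

```text
0 (0.45, -0.2, 0.36) [ 0.78  0.12 -0.49  1.79  0.06  1.25  0.18]
0 (0.45, 0.337, 0.36) [ 0.2   0.49 -1.3   1.62  0.48  1.4  -1.21]
0 (0.45, 0.337, 0.07) [-0.14  0.66 -0.79  1.93  0.64  0.82 -1.34]
0 (0.54, -0.19, 0.08) [ 0.6   0.56 -0.45  1.91  0.35  0.75 -0.14]
180 (0.45, -0.2, 0.36) None
180 (0.45, 0.337, 0.36) [ 0.14  0.43 -1.17  1.62  0.4   1.36  2.  ]
180 (0.45, 0.337, 0.07) [ 0.09  0.88 -1.18  1.92  0.96  1.06  1.55]
180 (0.54, -0.19, 0.08) [-0.48  0.82  1.11  1.97 -0.92  0.96 -2.14]
```

```bash
python3 - <<'E'
from h import *
movep((.47,-.2,.36),ori(-5.3)); 
im,W=cloud("wrist"); np.save("pics/w1.npy",W); cv2.imwrite("pics/w1.png",cv2.resize(im[...,::-1],(800,600)))
command_gripper(.05,80)
try: move_l((.45,.337,.33),ori(-3.5),feed=.3)
except Unreachable as e: print(e); movep((.45,.337,.33),ori(-3.5))
im,W=cloud("wrist"); np.save("pics/w2.npy",W); cv2.imwrite("pics/w2.png",cv2.resize(im[...,::-1],(800,600)))
s=sense();print(s["time_s"],s["position"],np.round(s["joint_pos"],2),s["wrist_force"])
a=W.reshape(-1,3);a=a[(a[:,2]>.10)&(a[:,2]<.13)&(np.hypot(a[:,0]-.45,a[:,1]-.337)<.08)]
print(len(a),a.mean(0),np.percentile(a[:,2],98) if len(a) else 0,cv2.minAreaRect(a[:,:2].astype(np.float32)))
E
```

```text
4.3583 [0.45045776 0.33583365 0.33010121] [-0.06  0.33 -0.84  1.67  0.26  1.25 -1.02] [-0.01914467 -0.72802336 -0.47759865]
1162 [0.44766894 0.33869436 0.11433278] 0.12075523797563793 ((0.44756460189819336, 0.33454036712646484), (0.07480936497449875, 0.019988559186458588), 89.22924041748047)
```

View pics/w1.png

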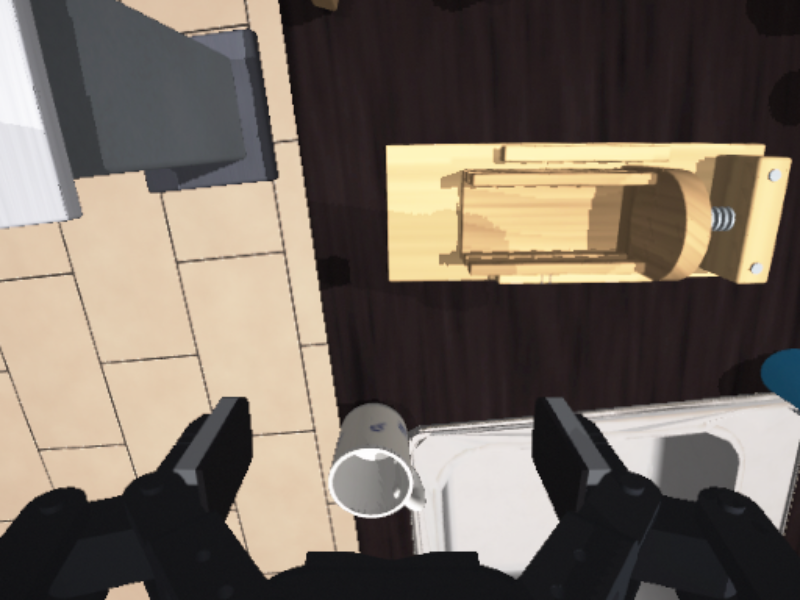

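View pics/w2.png

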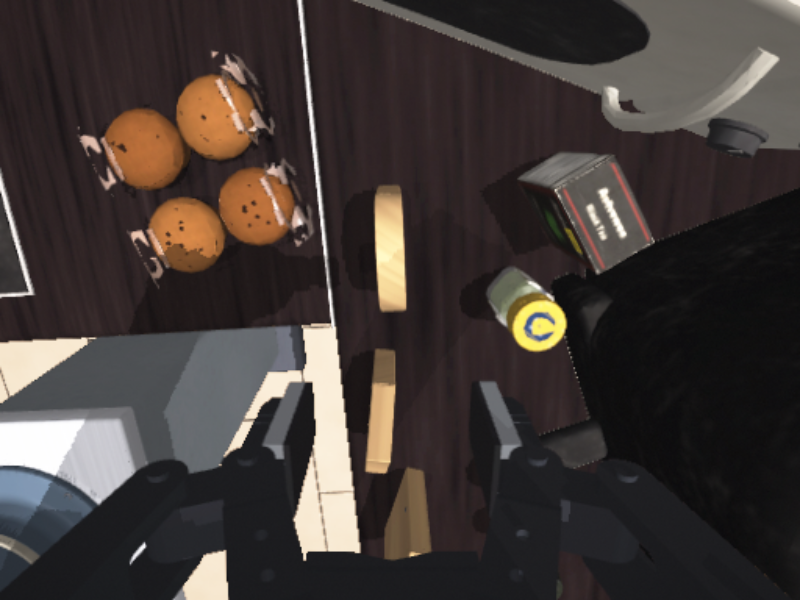

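The wrist views show the rack's open end at about column 460 (rows 175 and 260), with the plate's near edge at column 388. The arch is alone at (391,248), with clear room to the jar at (525,305).

```bash
python3 - <<'E'
from h import *
W=np.load("pics/w1.npy");a=W.reshape(-1,3);a=a[~np.isnan(a).any(1)]
for z0,z1,n in((.06,.09,"rails"),(.028,.042,"guides")):
    t=a[(a[:,2]>z0)&(a[:,2]<z1)&(a[:,0]>.46)&(a[:,0]<.67)&(abs(a[:,1]+.195)<.075)]
    # split by side of a running centre line
    yaw=-5.3
    for k in range(3):
        c,s=np.cos(np.radians(yaw)),np.sin(np.radians(yaw)); L=(t[:,:2]-[.6446,-.1973])@np.array([[c,-s],[s,c]])
        m=np.median(L[:,1]); sl=[]
        for side in(1,-1):
            g=L[(L[:,1]*side>.02)]; f=np.polyfit(g[:,0],g[:,1],1); sl.append(np.degrees(np.arctan(f[0])))
        yaw+=np.mean(sl)
    print(n,"yaw",yaw,sl)
    for side in(1,-1):
        g=L[(L[:,1]*side>.02)]; print(side,len(g),"y pct",np.percentile(g[:,1],[2,50,98]).round(4),"x",np.percentile(g[:,0],[0,1,5,99]).round(4))
px=lambda u,v:W[int(v*.64),int(u*.64)].round(4)
for q in((392,152),(393,276),(392,210),(469,178),(475,267),(455,215),(480,215)):print(q,px(*q))
# grasp
p0=np.array([.449,.337]);R=ori(-2.3)
move_l((*p0,.20),R,feed=.2); move_l((*p0,.094),R,feed=.12)
command_gripper(.0,80); s=sense();print(s["time_s"],s["finger_gap"],s["position"],s["wrist_force"],s["gripper_force"])
E
```

```text
rails yaw -4.437105479123713 [np.float64(-0.16656891276560354), np.float64(0.16663054719025572)]
1 928 y pct [0.0269 0.0321 0.0369] x [-0.1109 -0.1105 -0.1062  0.0217]
-1 1002 y pct [-0.0474 -0.0408 -0.0376] x [-0.1111 -0.1104 -0.1042  0.0272]
guides yaw -4.341912018573787 [np.float64(4.022253966112874), np.float64(-4.012315322635529)]
1 421 y pct [0.0331 0.0477 0.0569] x [-0.1108 -0.1103 -0.1034  0.0196]
-1 510 y pct [-0.0676 -0.0414 -0.0376] x [-0.1113 -0.11   -0.0996  0.028 ]
(392, 152) [ 0.4734 -0.1309  0.0059]
(393, 276) [ 0.4638 -0.2474  0.0075]
(392, 210) [ 0.4683 -0.1836  0.0056]
(469, 178) [ 0.5386 -0.1572  0.0415]
(475, 267) [ 0.5356 -0.2281  0.0744]
(455, 215) [ 0.5288 -0.1938  0.0046]
(480, 215) [ 0.5506 -0.1941  0.0171]
6.5667 0.019284096939217666 [0.44952353 0.33743693 0.09486019] [-0.56323612  0.09303634  3.6050185 ] 78.37573557626456
```

```bash
cat >> h.py <<'E'
YAW=-4.44; M=np.array([.5339,-.1940])
def jig(x,y,z,yaw=YAW,m=M):
    c,s=np.cos(np.radians(yaw)),np.sin(np.radians(yaw)); return np.array([m[0]+c*x-s*y,m[1]+s*x+c*y,z])
E
python3 - <<'E'
from h import *
p=sense()["position"]
move_l((p[0],p[1],.27),feed=.2)
move_l((.45,-.1,.27),ori(YAW),feed=.3)
move_l(jig(-.045,0,.27),ori(YAW),feed=.2)
move_l(jig(-.045,0,.145),feed=.15)
s=sense();print(s["time_s"],s["position"],s["finger_gap"],s["wrist_force"])
for n in("side","wrist"):
    im,W=cloud(n); np.save(f"pics/{n}3.npy",W); np.save(f"pics/{n}3im.npy",im)
    if n=="side": im=im[110:230,120:290]
    cv2.imwrite(f"pics/{n}3.png",cv2.resize(im[...,::-1],(800,565 if n=="side" else 600)))
E
```

```text
10.8333 [ 0.48976608 -0.19038531  0.14593429] 0.019250355998546586 [ 0.13571015 -0.09440942 -0.69851397]
```

View pics/side3.png

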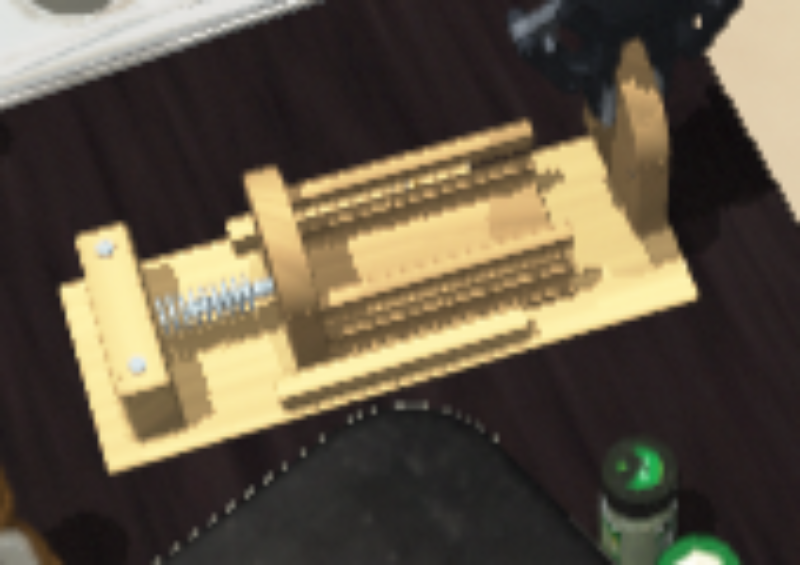

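View pics/wrist3.png

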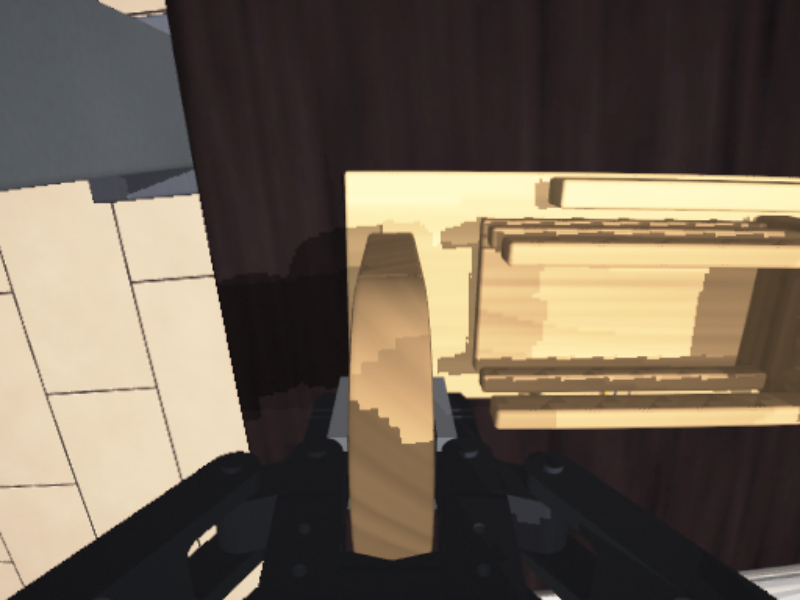

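Held upright on the jig's bare part; the guides start well past the mouth, so sideways there is room. Checking the slab's lateral offset and yaw relative to the rack in the same clouds.

```bash
python3 - <<'E'
from h import *
c,s=np.cos(np.radians(YAW)),np.sin(np.radians(YAW));T=np.array([[c,-s],[s,c]])
for n in("wrist","side"):
    W=np.load(f"pics/{n}3.npy");a=W.reshape(-1,3);a=a[~np.isnan(a).any(1)];L=np.c_[(a[:,:2]-M)@T,a[:,2]]
    k=L[(L[:,2]>.066)&(L[:,2]<.082)&(L[:,0]>-.01)&(L[:,0]<.13)&(abs(L[:,1])<.055)]
    for sd in(1,-1):
        g=k[k[:,1]*sd>.015]; 
        if len(g)<20: continue
        f=np.polyfit(g[:,0],g[:,1],1); print(n,"rail",sd,len(g),"slope",np.degrees(np.arctan(f[0])).round(2),"y",np.percentile(g[:,1],[3,50,97]).round(4),"x0",np.percentile(g[:,0],[0,2]).round(4),"z",np.median(g[:,2]).round(4))
    b=L[(L[:,2]>.055)&(L[:,2]<.118)&(abs(L[:,0]+.045)<.02)&(L[:,1]>.03)&(L[:,1]<.06)]
    print(n,"slab +y side",len(b),"y",np.percentile(b[:,1],[5,50,80,90,95,99]).round(4),"x",np.percentile(b[:,0],[1,50,99]).round(4),"z",np.percentile(b[:,2],[1,99]).round(4))
    f=b[(b[:,1]>.04)]; h,e=np.histogram(f[:,1],bins=np.arange(.04,.055,.001));print(h)
    t=L[(L[:,2]>.118)&(abs(L[:,0]+.045)<.03)&(abs(L[:,1])<.05)&(L[:,2]<.18)]
    print(" top x",len(t),np.percentile(t[:,0],[1,50,99]).round(4),"z",np.percentile(t[:,2],99).round(4))
    pl=L[(abs(L[:,2]-.006)<.004)&(L[:,0]>-.1)&(L[:,0]<.2)&(abs(L[:,1])<.1)]
    print(" plate z",np.median(L[(abs(L[:,2]-.006)<.01)&(L[:,0]>-.025)&(L[:,0]<-.005)&(abs(L[:,1])<.05)][:,2]), "table z",np.median(L[(abs(L[:,1]-.1)<.02)&(abs(L[:,0]-.0)<.05)&(abs(L[:,2])<.02)][:,2]))
E
```

```text
wrist rail 1 3345 slope 0.18 y [0.0331 0.0385 0.0424] x0 [-0.0003  0.0008] z 0.0758
wrist rail -1 3397 slope 0.03 y [-0.0407 -0.0336 -0.0312] x0 [-0.0002  0.0014] z 0.0756
wrist slab +y side 749 y [0.0416 0.0424 0.0426 0.0427 0.0427 0.0428] x [-0.0558 -0.046  -0.0366] z [0.0568 0.1177]
[ 10 197 542   0   0   0   0   0   0   0   0   0   0   0]
 top x 15365 [-0.074  -0.0455 -0.0156] z 0.1789
 plate z 0.006236151194628614 table z 4.339529463444347e-05
side rail 1 213 slope -0.13 y [0.0366 0.0433 0.0476] x0 [0.0031 0.0067] z 0.0731
side rail -1 206 slope -0.49 y [-0.0377 -0.0303 -0.026 ] x0 [0.0024 0.0071] z 0.0731
side slab +y side 117 y [0.0321 0.0453 0.0467 0.0472 0.0479 0.0486] x [-0.052  -0.0393 -0.0322] z [0.0564 0.1174]
[ 5  2  4  4 19 26 24 12  4  0  0  0  0  0]
 top x 383 [-0.0739 -0.0395 -0.016 ] z 0.1776
 plate z 0.004178592829387817 table z -0.001687770296968094
```

Both cameras agree that the slab sits about 3.4 mm to the −y side of the rack's centre. I'll correct that, lower it to the plate and press it on.

```bash
cat >> h.py <<'E'
YO=.0034
def loc(p):
    c,s=np.cos(np.radians(YAW)),np.sin(np.radians(YAW));d=np.array(p[:2])-M;return np.array([d[0]*c+d[1]*s,-d[0]*s+d[1]*c,p[2]]).round(4)
def rep(t):
    s=sense();print(t,round(s["time_s"],2),loc(s["position"]),np.round(s["wrist_force"],2),np.round(s["ft_torque"],2),round(s["finger_gap"],4))
E
python3 - <<'E'
from h import *
command_gripper(0,120)
move_l(jig(-.035,YO,.115),feed=.1); rep("above")
print(move_l(jig(-.035,YO,.096),feed=.02,until_force=3)); rep("down")
z=sense()["position"][2]
E
```

```text
above 11.62 [-0.0352  0.0037  0.1143] [ 0.41  0.52 -0.93] [ 0.02 -0.05  0.02] 0.0187
True
down 12.32 [-0.035   0.0033  0.1009] [-0.81  1.03  3.5 ] [ 0.07  0.12 -0.04] 0.0185
```

```bash
python3 - <<'E'
from h import *
print(move_l(jig(.004,YO,.1012),feed=.03,until_force=4)); rep("contact")
E
```

```text
True
contact 12.61 [-0.0348  0.0033  0.1009] [0.22 0.17 4.88] [ 0.03  0.02 -0.02] 0.0187
```

```bash
python3 - <<'E'
from h import *
move_l(jig(-.033,YO,.1022),feed=.02); rep("raised")
print(move_l(jig(.003,YO,.1018),feed=.03,until_force=4)); rep("contact")
E
```

```text
raised 12.9 [-0.0332  0.0034  0.1018] [ 1.08 -0.06 -0.67] [ 0.03  0.02 -0.04] 0.0187
True
contact 13.8 [-0.006   0.0034  0.101 ] [0.51 0.08 3.06] [ 0.   -0.   -0.13] 0.0185
```

```bash
python3 - <<'E'
from h import *
move_l(jig(-.006,YO,.1022),feed=.02); rep("raised")
for x in(-.004,-.002,0,.002):
    move_l(jig(x,YO,.1022),feed=.03); rep(x)
im,W=cloud("wrist"); np.save("pics/w4.npy",W); cv2.imwrite("pics/w4.png",cv2.resize(im[...,::-1],(800,600)))
E
```

```text
raised 14.05 [-0.0067  0.0034  0.1019] [-2.75  0.49 -0.45] [ 0.03  0.37 -0.1 ] 0.0184
-0.004 14.3 [-0.0048  0.0034  0.1018] [-3.45  0.1  -0.15] [ 0.05  0.82 -0.06] 0.0188
-0.002 14.55 [-0.0031  0.0034  0.1018] [-4.83  0.8   0.57] [ 0.11  1.12 -0.24] 0.0186
0 14.8 [-0.0016  0.0034  0.1017] [-6.88  0.5   1.68] [ 0.17  1.47 -0.19] 0.0185
0.002 15.05 [-0.0002  0.0034  0.1017] [-7.69  2.49  2.5 ] [ 0.13  1.73 -0.34] 0.0186
```

View pics/w4.png

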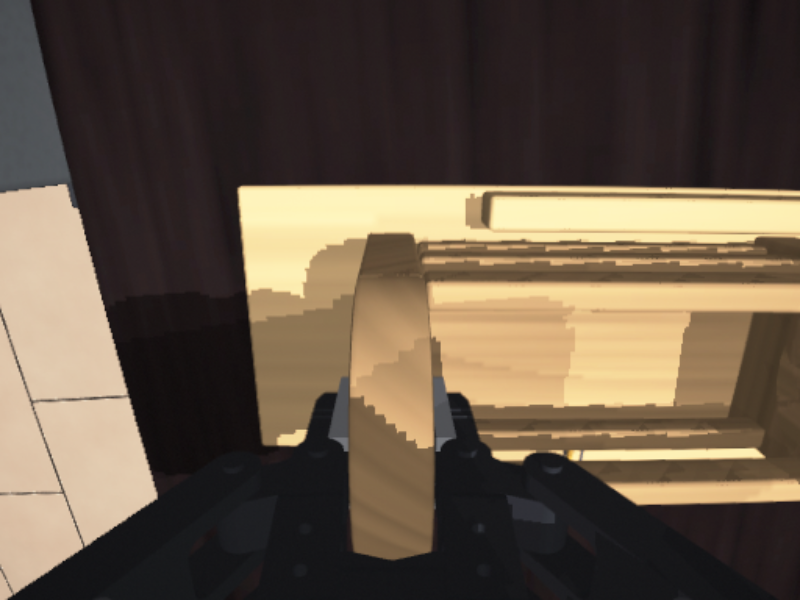

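```bash
cat > meas.py <<'E'
from h import *
c,s=np.cos(np.radians(YAW)),np.sin(np.radians(YAW));T=np.array([[c,-s],[s,c]])
def L_(W):
    a=W.reshape(-1,3);a=a[~np.isnan(a).any(1)];return np.c_[(a[:,:2]-M)@T,a[:,2]]
def slab(L,x0):   # +y side face: centre x per height
    o=[]
    for z in np.arange(.03,.085,.01):
        b=L[(abs(L[:,2]-z)<.005)&(abs(L[:,0]-x0)<.03)&(L[:,1]>.0425)&(L[:,1]<.055)]
        if len(b)>8:o.append((z,*np.percentile(b[:,0],[3,97]),np.median(b[:,1]),len(b)))
    return np.round(o,4)
def rack(L):  # top of the fitted arch end
    t=L[(L[:,2]>.10)&(L[:,2]<.135)&(L[:,0]>.1)&(L[:,0]<.2)&(abs(L[:,1])<.05)]
    return len(t),np.percentile(t[:,0],[3,50,97]).round(4) if len(t) else None
E
python3 - <<'E'
from meas import *
move_l(jig(.004,YO,.1017),feed=.02); sleep(.3)
rep("press")
for n in("side","wrist"):
    _,W=cloud(n); np.save(f"pics/{n}5.npy",W)
for f,x in(("side",None),("side3",-.045),("side5",0),("wrist3",-.045),("wrist5",0)):
    L=L_(np.load(f"pics/{f}.npy")); print(f,"rack",rack(L)); 
    if x is not None: print(slab(L,x))
E
```

```text
press 15.65 [0.0012 0.0033 0.1011] [-8.07  1.02  3.51] [ 0.13  1.97 -0.38] 0.0187
side rack (206, array([0.154 , 0.1637, 0.1731]))
side3 rack (203, array([0.1538, 0.1637, 0.1731]))
[[ 0.06   -0.0514 -0.0331  0.0454 13.    ]
 [ 0.07   -0.0519 -0.0343  0.0456 15.    ]
 [ 0.08   -0.0506 -0.0345  0.0455 12.    ]]
side5 rack (210, array([0.1632, 0.1728, 0.1823]))
[[ 3.00e-02 -7.70e-03  2.45e-02  4.76e-02  1.50e+01]
 [ 4.00e-02 -7.90e-03  2.90e-02  4.71e-02  3.10e+01]
 [ 5.00e-02 -6.90e-03  1.16e-02  4.81e-02  1.20e+01]
 [ 6.00e-02 -5.20e-03  2.61e-02  4.80e-02  2.50e+01]
 [ 7.00e-02 -5.10e-03  2.79e-02  4.68e-02  2.60e+01]
 [ 8.00e-02 -5.10e-03  2.77e-02  4.84e-02  1.90e+01]]
wrist3 rack (0, None)
[[ 0.08   -0.0497 -0.0404  0.0426 11.    ]]
wrist5 rack (0, None)
[[ 3.00e-02 -1.08e-02  7.50e-03  4.52e-02  9.20e+01]
 [ 4.00e-02 -1.06e-02  1.35e-02  4.56e-02  1.04e+02]
 [ 5.00e-02 -1.04e-02  7.50e-03  4.57e-02  1.32e+02]
 [ 6.00e-02 -1.02e-02  1.95e-02  4.57e-02  1.73e+02]
 [ 7.00e-02 -9.90e-03  2.36e-02  4.56e-02  2.88e+02]
 [ 8.00e-02 -9.80e-03  8.40e-03  4.56e-02  2.54e+02]]
```

```bash
python3 - <<'E'
from meas import *
from scipy.spatial.transform import Rotation as Ro
s0=np.array(sense()["tcp_rot"]); print("tool z in jig:",(s0[:2,2]@T).round(4),"yaw",np.degrees(np.arctan2(s0[1,1],s0[0,1])).round(2))
jy=np.array([-s,c,0]); 
A=Ro.from_rotvec(-jy*np.radians(1.2)).as_matrix()@ori(YAW)   # swings tool z towards +x_jig
assert (A[:2,2]@T)[0]>0
move_l(jig(.0045,YO,.1017),A,feed=.02); sleep(.3); rep("tilt")
s0=np.array(sense()["tcp_rot"]); print("tool z in jig:",(s0[:2,2]@T).round(4),"yaw",np.degrees(np.arctan2(s0[1,1],s0[0,1])).round(2))
_,W=cloud("wrist");print(slab(L_(W),0));im,W=cloud("side");L=L_(W);print(rack(L));print(slab(L,0)[:,:2])
cv2.imwrite("pics/s6.png",cv2.resize(im[110:230,120:290,::-1],(800,565)))
E
```

```text
tool z in jig: [-0.0155  0.0006] yaw -4.59
tilt 16.3 [0.0012 0.0032 0.101 ] [-8.71  1.41  4.36] [ 0.38  2.6  -0.4 ] 0.0188
tool z in jig: [0.0128 0.    ] yaw -4.56
[[ 3.00e-02 -9.00e-03  9.20e-03  4.51e-02  9.80e+01]
 [ 4.00e-02 -8.50e-03  1.42e-02  4.56e-02  9.90e+01]
 [ 5.00e-02 -9.40e-03  8.60e-03  4.57e-02  1.37e+02]
 [ 6.00e-02 -9.20e-03  2.11e-02  4.57e-02  1.83e+02]
 [ 7.00e-02 -9.00e-03  2.42e-02  4.56e-02  3.07e+02]
 [ 8.00e-02 -9.40e-03  9.20e-03  4.55e-02  2.64e+02]]
(208, array([0.1645, 0.1741, 0.1835]))
[[ 0.03   -0.0016]
 [ 0.04   -0.0047]
 [ 0.05   -0.0042]
 [ 0.06   -0.0033]
 [ 0.07   -0.0051]
 [ 0.08   -0.0054]]
```

View pics/s6.png

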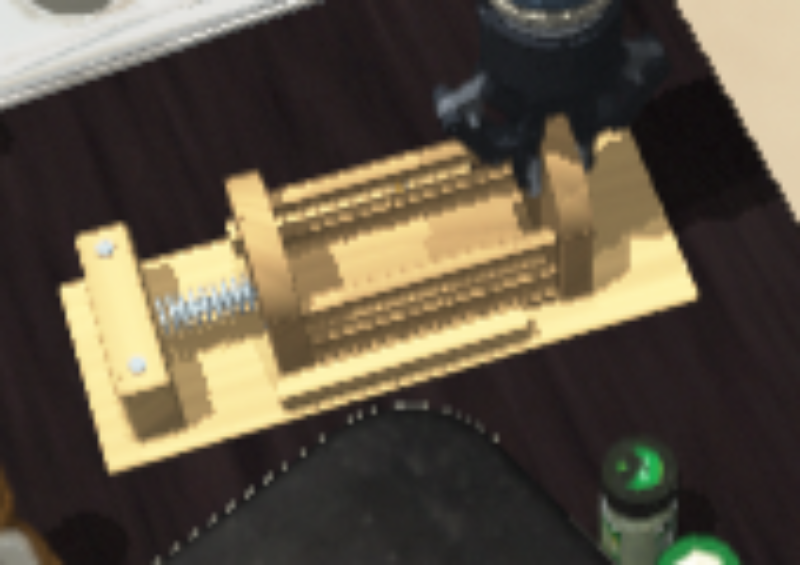

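The side view shows the arch upright and flush against the mouth (slab at (572,235)), with the spring compressed. The rack has moved about 10.4 mm. I'll back off the tilt slightly, check that it holds steady, then hand in.

```bash
python3 - <<'E'
from meas import *
from scipy.spatial.transform import Rotation as Ro
A=Ro.from_rotvec(-np.array([-s,c,0])*np.radians(.85)).as_matrix()@ori(YAW)
move_l(jig(.0045,YO,.1018),A,feed=.02); sleep(.8); rep("a"); sleep(.8); rep("b")
s0=np.array(sense()["tcp_rot"]); print("tool z",(s0[:2,2]@T).round(4))
_,W=cloud("wrist");sl=slab(L_(W),0);print(sl[:,[0,1,3]]);_,W=cloud("side");r=rack(L_(W));print(r)
d=r[1][1]-.1637; f=np.polyfit(sl[:,0],sl[:,1],1)[0]; print(d,np.degrees(f))
if .0085<d<.0125 and abs(np.degrees(f))<1: print(finish_job())
E
```

```text
a 17.45 [0.001  0.0033 0.101 ] [-8.43  0.61  4.91] [ 0.39  2.5  -0.39] 0.0188
b 18.25 [0.001  0.0033 0.101 ] [-9.32  1.66  4.14] [ 0.35  2.52 -0.37] 0.0187
tool z [0.0063 0.0001]
[[ 0.03   -0.0093  0.0451]
 [ 0.04   -0.0098  0.0457]
 [ 0.05   -0.0096  0.0458]
 [ 0.06   -0.0098  0.0457]
 [ 0.07   -0.0095  0.0456]
 [ 0.08   -0.0098  0.0456]]
(208, array([0.1636, 0.1734, 0.1828]))
0.009699999999999986 -0.2946640089244255
the job is handed in; nothing more can be done
None
```

I handed the job in with the arched end held upright and centred to within about 1 mm against the rack's open end. The rack was pushed back about 9.7 mm (about 9 N), and the gripper was still pressing.

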